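Sort two snap caps and click the red one onto its bottle

ROBOT

A 7-joint arm with a two-finger parallel gripper is mounted at the origin on a cart in front of the work surface, level with it; the furniture and walls round the work are solid. World frame = base frame: x ahead of the robot, y to its left, z up, the work surface at z = 0. Lengths are in mm, angles in rad, forces in N, time in s.
With the tool pointing down it reaches from about 425 to 875 mm from the base axis. Payload 8.4 kg.
Tool frame: the origin (TCP) lies at the very end of the fingers, on their centre line; the grasp point (between the pads) lies 19 mm behind it; z points along the fingers, y is the line along which they close (so a half turn about z gives the same grasp; the last joint's range is limited). The gripper opens to 87 mm and grips with 3 to 60 N. Pads are 19 mm wide; open, the fingers measure 117 mm over their backs; the gripper's body (75 mm by 190 mm) begins 51 mm behind the grasp point.
Start: joints at [-1.279, 0.333, 0.04, 1.465, -0.013, 1.343, -0.059], TCP at [247.602, 600.963, 222.546] pointing down, gripper open.
Joint ranges: [-2.58, 2.58], [-0.38, 2.09], [-1.3, 1.39], [0.25, 2.4], [-1.5, 4.64], [0.08, 2.09], [-2.65, 2.65]. Speed limits (rad/s): [2.22, 2.22, 2.79, 2.79, 3.14, 3.14, 3.14].

INTERFACE

Orientations are given as a unit quaternion [w, x, y, z].
In Python, from station import get_state, snapshot, order gives the robot as it stands.
- The arm moves only by the tool carry_out, never from a script. Its argument "moves" is a list of rows, each an object of numbers: "tx", "ty", "tz": the shift along the world's x, y, z in mm; "rx", "ry", "rz": the turn, a rotation vector about the world's x, y, z in rad; "grip": the opening, from 0 (shut) to 1 (fully open). In form: [{"tx": .., "ty": .., "tz": .., "rx": .., "ry": .., "rz": .., "grip": ..}, ...]. A call has 1 to 10 rows; each row shifts and turns the commanded pose from where the row before left it; what a row does not reach is not made up. A row lasts 1/8 s, in which the tool goes at most 62.5 mm and 10.7 degrees, less where a joint would pass 70% of its speed; a pose out of reach is approached as far as the arm can. A call with a gripper value outside its range is refused whole. The fingers move at their own pace and stop on an object; "newtons" is the grip in N (left out, the last holds). Time passes only in rows, so rows that do not move let the fingers close. It gives the time, the measured TCP pose, the force, the opening and the grip force at its end, in the units of the state.
- get_state(): the state, without advancing time (a new reading comes with each control period).
- snapshot(name): name is "scene" or "top" or "wrist"; returns a dict with "frame" (480x640x3 uint8, red, green, blue), "camera_matrix" (3x3 intrinsics, pixels), "dist" ([k1, k2, p1, p2, k3] as OpenCV has them; the pictures are not rectified), "pose" (4x4, takes a point from camera to world coordinates). Camera axes: x right, y down, z forward; pixel columns grow to the right and rows downward; lengths in mm; the calibration is good to about 2 mm. A picture is of the moment at which its call begins. There is no depth.
- order.job_done(): hands the job in; it is judged then, once.
The state is a dict: "t": time; "q": joint angles; "qd": joint speeds; "effort": joint torques, N m; "tcp_pos": TCP position; "eef_rot": TCP orientation; "contact_force": force on the tool from outside, world axes, zero at the start; "torque": the same for the moment, N m; "width": finger opening in mm; "finger_force": force on a finger pad.
Only numpy, scipy, OpenCV 4.12 (cv2) and the standard library are available. Lean on these libraries where they do the work, as an engineer would, in place of code of your own. Each camera call takes 0.05 s, during which the arm holds its last target. There are 200 camera calls.

TASK

Sort the two loose snap caps by colour: first put the blue one away into the small blue bin next to the yellow one and let go of it, then press the red one straight down onto the neck of the bottle with the red band until it clicks on and sits fully home on the red collar. Do not ease off after the click: finish while you still hold or touch the red cap and press it down firmly, with about 10 newtons. Leave the two vials behind the bottle standing where they are.

Things in the scene. Friction and masses are not known exactly. Their poses are not given: they have to be found in the camera images.
- red_cap: Red snap cap, loose. It stands mouth down: a ribbed cylinder 32 mm across and 30 mm tall, 25 g. Origin: centre of its lower rim (on the table at the start), z axis up through its closed flat top. Inside, a bead 20 mm across at the mouth (lowest 2.5 mm), above it a bore 26 mm across, 21 mm deep from the rim.
- blue_cap: Blue snap cap of the same shape, loose; it may lie on either side of the red one, centres at least 80 mm apart. It stands mouth down: a ribbed cylinder 32 mm across and 30 mm tall, 25 g. Origin: centre of its lower rim (on the table at the start), z axis up through its closed flat top.
- seat (a point): Centre of the red collar at the foot of the neck, 85 mm above the table, z up: the cap's lower rim ends here. The white neck rises 20 mm above it, 17 mm across, its top 6 mm tapering to 9 mm; four spring nubs stick out 7.5 mm above the collar. A cap meets them at rim height 12 mm; resistance rises to about 10 N, then drops as they snap in behind the bead.
- bottle: White bottle with a red band and a red collar (31 mm across), fixed upright in a grey foot 90 mm across. Body 58 mm across up to 52 mm height, then tapering to 27 mm under the collar. Origin: centre of the foot on the table; z up. It does not move.
- blue_bin_in (a point): Centre of the inner floor of the blue open bin (4 mm above the table). Bin 100 x 100 x 28 mm, walls 4 mm, fixed; its axes run along its walls.
- yellow_bin_in (a point): Centre of the inner floor of the yellow bin, the same size; not used. The two bins stand one behind the other and may be swapped.
- vial_red: Upright vial with a red top, 25 mm across, 82 mm tall, loose bystander. Origin: centre of its underside.
- vial_grey: Upright vial with a grey top, 33 mm across, 56 mm tall, loose bystander. Origin: centre of its underside.
Not all that is in view belongs to the job. There is more than one size of the blue_cap; the one meant has the size given above.

How it is judged:
By the outcome, as a careful person would: the job done as asked, in the order asked, and still so for the second after the job is handed in, while the arm keeps its last pose, push and grip.
It also fails if it takes over 64 s, if anything falls off the work surface, if the arm or the gripper's body presses on something with over 40 N, if the wrist force passes 120 N, or if a joint passes its speed limit or range.

## Working session

There is one attempt and no reset: what is moved stays moved. The work goes in short steps, Python scripts to look and compute and a tool call to move; the robot and the scene stay as the last step left them, time stands still between calls to the robot, and variables do not carry over. Pictures are saved under pics/ and viewed, at most 10 in all, crops included, and the job is handed in when it is done.

Besides the shell and the picture viewer there is one more tool, called after "Emit:" as name(argument=value, ...) on one line, values as JSON. carry_out: Moves the arm, as the interface text tells. Its arguments: {"type":"object","properties":{"moves":{"type":"array","items":{"type":"object","properties":{"tx":{"type":"number"},"ty":{"type":"number"},"tz":{"type":"number"},"rx":{"type":"number"},"ry":{"type":"number"},"rz":{"type":"number"},"grip":{"type":"number"}}}},"newtons":{"type":"number"}},"required":["moves"]}

```bash
mkdir -p pics; python3 - <<'E'
from station import get_state, snapshot
import cv2,pickle
d={}
for n in("scene","top","wrist"):
    s=snapshot(n); d[n]=s; cv2.imwrite(f"pics/{n}0.png",s["frame"][:,:,::-1]); print(n,s["pose"].round(2).tolist(),s["camera_matrix"].round(1).tolist(),s["dist"])
pickle.dump(d,open("s0.pkl","wb")); s=get_state(); print(s)
E
```

```text
scene [[0.86, -0.37, 0.35, 201.4], [-0.51, -0.6, 0.62, -664.7], [-0.02, -0.71, -0.7, 819.88], [0.0, 0.0, 0.0, 1.0]] [[540.4, 0.0, 329.1], [0.0, 540.4, 240.4], [0.0, 0.0, 1.0]] [-0.04865171  0.          0.          0.          0.        ]
top [[0.04, -0.98, 0.2, 295.18], [-1.0, -0.04, 0.0, -45.1], [0.0, -0.2, -0.98, 1384.32], [0.0, 0.0, 0.0, 1.0]] [[624.7, 0.0, 319.2], [0.0, 624.7, 243.3], [0.0, 0.0, 1.0]] [-0.2164134  0.         0.         0.         0.       ]
wrist [[0.38, 0.88, 0.27, 172.34], [0.92, -0.36, -0.11, 631.32], [-0.0, 0.29, -0.96, 384.16], [0.0, 0.0, 0.0, 1.0]] [[341.9, 0.0, 316.9], [0.0, 341.9, 241.8], [0.0, 0.0, 1.0]] [-0.00847981  0.          0.          0.          0.        ]
{'t': 0.15, 'q': array([-1.27920462,  0.33373489,  0.03987628,  1.46605254, -0.01339077,
        1.34330379, -0.05848421]), 'qd': array([ 1.59897491e-04, -1.66131607e-03,  8.12316907e-04, -3.40901417e-03,
       -8.86693002e-05,  5.72952629e-04,  8.43368386e-04]), 'effort': array([ 2.26530930e-03, -6.56841159e+01,  1.33680705e+00, -4.04109013e+01,
       -5.97113441e-02,  4.18078678e-02,  1.27319636e-04]), 'tcp_pos': array([247.48519058, 600.65145989, 221.88013178]), 'eef_rot': array([-7.55280317e-05,  1.94154258e-01,  9.80970817e-01, -6.11741183e-04]), 'contact_force': array([ 0.1610657 , -0.90382436,  0.43936266]), 'torque': array([0.02442439, 0.00386232, 0.03254669]), 'finger_force': 0.0, 'width': 87.24500399089922}
```

View pics/scene0.png

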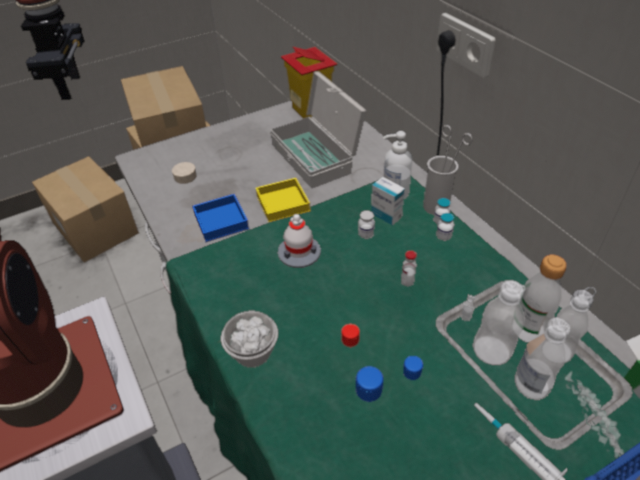

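View pics/top0.png

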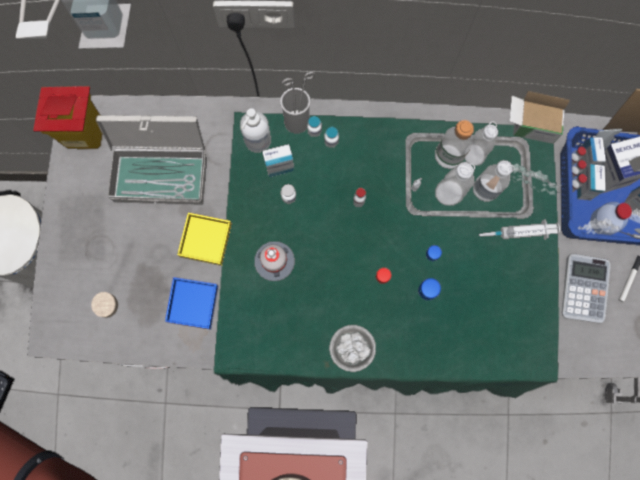

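The scene view shows the red cap at (350,335), blue caps at (413,368, smaller) and (370,383, bigger), the bottle at (298,238), the blue bin at (220,217) and the yellow one at (283,199). In the top view the red cap is at (384,275), the blue caps at (434,253) and (430,289), the bottle at (273,258), the blue bin at (191,302).

```bash
cat > h.py <<'E'
import cv2,numpy as np
from scipy.optimize import least_squares
def proj(s,P):
    T=np.linalg.inv(s["pose"]); return cv2.projectPoints(np.asarray(P,float).reshape(-1,3),cv2.Rodrigues(T[:3,:3])[0],T[:3,3],s["camera_matrix"],np.array(s["dist"]))[0][:,0]
def ray(s,uv):
    n=cv2.undistortPoints(np.array([[uv]],float),s["camera_matrix"],np.array(s["dist"]))[0,0]
    d=s["pose"][:3,:3]@[*n,1]; return s["pose"][:3,3],d/np.linalg.norm(d)
def tri(views):
    A=np.zeros((3,3));b=np.zeros(3)
    for s,uv in views:
        o,d=ray(s,uv);M=np.eye(3)-np.outer(d,d);A+=M;b+=M@o
    X=np.linalg.solve(A,b);return X,[np.round(proj(s,X)[0]-uv,1) for s,uv in views]
def plane(s,uv,z):
    o,d=ray(s,uv);return o+d*(z-o[2])/d[2]
def blob(s,col,uv,R=40):
    f=s["frame"].astype(int);r,g,b=f[...,0],f[...,1],f[...,2]
    m=((r-np.maximum(g,b)>50) if col=="red" else (b-r>60)&(b-g>30)).astype(np.uint8)
    n,L,st,c=cv2.connectedComponentsWithStats(m)
    k=[i for i in range(1,n) if st[i,4]>15 and np.hypot(*(c[i]-uv))<R]
    k=min(k,key=lambda i:np.hypot(*(c[i]-uv)));return L==k,st[k],c[k]
def sil(s,x,y,r,h,z0=0):
    a=np.linspace(0,2*np.pi,48);C=[[x+r*np.cos(t),y+r*np.sin(t),z0+z] for z in(0,h) for t in a]
    H=cv2.convexHull(proj(s,C).astype(np.float32));m=cv2.moments(H);c=np.array([m["m10"],m["m01"]])/m["m00"]
    return np.r_[c,np.sqrt(m["m00"])]
def fitcyl(obs,x0,free_z=False):
    # obs: (snap, col, uv); fit x,y,r,h (z0=0) or x,y,z0 with r=16,h=30
    O=[(s,)+blob(s,c,uv) for s,c,uv in obs]
    def f(p):
        e=[]
        for s,m,st,c in O:
            a=sil(s,*p) if not free_z else sil(s,p[0],p[1],16,30,p[2]); e+=list(a-np.r_[c,np.sqrt(m.sum())])
        return e
    r=least_squares(f,[*x0,16,30] if not free_z else [*x0,0],x_scale=[10,10,3,3] if not free_z else 10);return r.x.round(1),np.round(r.fun,1)
E
python3 - <<'E'
from h import *;import pickle
d=pickle.load(open("s0.pkl","rb"));S,T=d["scene"],d["top"]
for n,c,a,b in(("red","red",(350,335),(384,275)),("bigblue","blue",(370,383),(430,289)),("smallblue","blue",(413,368),(434,253))):
    x0=plane(T,b,15)[:2]; print(n,x0.round(),*fitcyl([(S,c,a),(T,c,b)],x0),*fitcyl([(S,c,a),(T,c,b)],x0,True))
def crop(s,x,y,w,h,k): return cv2.resize(s["frame"][y:y+h,x:x+w,::-1],None,fx=k,fy=k,interpolation=cv2.INTER_CUBIC)
a=np.hstack([crop(S,265,205,66,66,6),crop(T,240,228,66,66,6)]);b=crop(S,185,170,132,66,3);c=crop(T,160,205,132,66,3)
c=crop(T,155,208,100,130,2)[:198*2];bb=np.zeros((200,792,3),np.uint8);bb[:198,:396]=b;
c=crop(T,155,208,80,125,1.6);bb[:,400:528]=c[:200]
cv2.imwrite("pics/crop1.png",np.vstack([a,bb]))
E
```

```text
red [ 512. -186.] [ 512.4 -186.2   16.    30. ] [0.2 2.2 1.1 0.8 0.  0.6] [ 512.4 -186.2    0. ] [0.2 2.2 1.1 0.8 0.  0.6]
bigblue [ 485. -290.] [ 485.  -289.9   16.6   30.3] [ 0.6  5.1 -5.8 -0.   0.7 -3.9] [ 487.9 -286.3    0. ] [ 0.8  2.7 -6.5 -1.6 -0.6 -4.4]
smallblue [ 567. -298.] [ 570.3 -295.9   15.9   29.9] [ 0.2  0.6  1.5 -1.  -0.7  0.9] [ 568.3 -296.6    0. ] [-0.5  1.5  1.7 -0.7  0.2  0.9]
```

View pics/crop1.png

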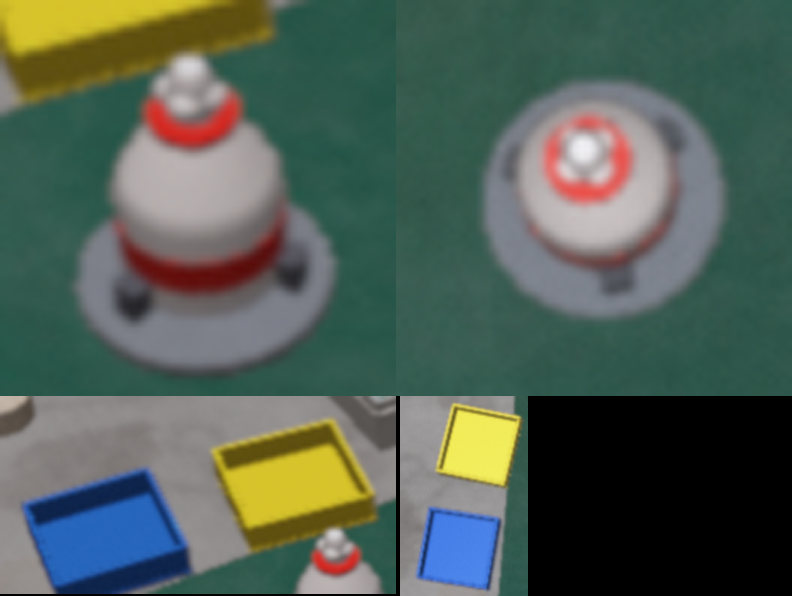

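The crops show the collar ring around (297,222) in scene and (271.8,254.7) in top, and the bins' rims; blue bin centre is about (192,303) in top. The smaller blue cap fits 32x30 mm; the other is a bigger decoy.

```bash
sed -i 's/x_scale=\[10,10,3,3\] if not free_z else 10/diff_step=1e-2,x_scale=[10,10,3,3] if not free_z else 10/' h.py
python3 - <<'E'
from h import *;import pickle
d=pickle.load(open("s0.pkl","rb"));S,T,W=d["scene"],d["top"],d["wrist"]
for n,c,a,b in(("red","red",(350,335),(384,275)),("bigblue","blue",(370,383),(430,289)),("smallblue","blue",(413,368),(434,253))):
    x0=plane(T,b,15)[:2]; print(n,*fitcyl([(S,c,a),(T,c,b)],x0),*fitcyl([(S,c,a),(T,c,b)],x0,True))
print("seat",tri([(S,(297.2,222.3)),(T,(271.8,254.7))]),plane(T,(271.8,254.7),85))
# foot by grey circle in top: crop centre
print("foot",plane(T,(240+209/6,228+199/6),5))
for s,c in((T,(192,303)),(S,(220,217))):
    m,st,ce=blob(s,"blue",c); 
    q=cv2.boxPoints(cv2.minAreaRect(cv2.findContours(m.astype(np.uint8),0,1)[0][0])); print(ce,q.round(1).tolist())
    if s is T: print([plane(T,p,28)[:2].round(1).tolist() for p in q],plane(T,ce,28).round(1))
# scene rim corners of blue bin from crop
K=[(24,505),(150,470),(190,545),(58,585)]
print([plane(S,(185+x/3,170+(y-396)/3),28)[:2].round(1).tolist() for x,y in K])
print(W["pose"].round(4).tolist())
E
```

```text
red [ 512.8 -183.9   14.4   35.2] [-0.2  0.3  0.4 -0.1 -0.4 -0.4] [ 513.5 -183.2    0. ] [-0.1  0.7  1.1 -0.5 -0.5  0.6]
bigblue [ 485.  -287.3   19.2   53. ] [ 0.   0.1  0.4 -0.2 -0.1 -0.5] [ 488. -285.    0.] [ 0.5  2.1 -6.5 -2.2 -0.7 -4.4]
smallblue [ 568.2 -297.2   13.4   39.2] [-0.1  0.2  0.4 -0.1 -0.2 -0.5] [ 569.7 -296.2    0. ] [ 0.1  0.9  1.6 -0.9 -0.5  0.9]
seat (array([537.27680679,  58.52007086,  88.96633498]), [array([-1.2,  0.4]), array([ 0.4, -1.2])]) [535.49734311  59.55535481  85.        ]
foot [535.82315552  58.3948598    5.        ]
[190.80924855 302.53420039] [[164.3000030517578, 321.20001220703125], [171.8000030517578, 276.0], [217.10000610351562, 283.5], [209.5, 328.79998779296875]]
[[387.8, 293.6], [488.9, 284.4], [476.7, 181.5], [376.5, 191.7]] [431.9 237.1  28. ]
[220.07553059 216.43882647] [[191.89999389648438, 205.5], [238.0, 191.1999969482422], [249.1999969482422, 227.3000030517578], [203.10000610351562, 241.60000610351562]]
[[392.7, 288.6], [490.2, 276.3], [481.0, 181.9], [382.9, 192.8]]
[[0.3804, 0.8844, 0.2706, 172.3357], [0.9248, -0.3629, -0.114, 631.324], [-0.0027, 0.2936, -0.9559, 384.1585], [0.0, 0.0, 0.0, 1.0]]
```

Emit:
carry_out(moves=[{"tx":23,"ty":-40,"rz":0.039},{"tx":23,"ty":-40,"rz":0.039},{"tx":23,"ty":-40,"rz":0.039},{"tx":23,"ty":-40,"rz":0.039},{"tx":23,"ty":-40,"rz":0.039},{"tx":23,"ty":-40,"rz":0.039},{"tx":23,"ty":-40,"rz":0.039},{"tx":23,"ty":-40,"rz":0.039},{"tx":23,"ty":-40,"rz":0.039},{"tx":23,"ty":-40,"rz":0.039}])

```text
$.moves[0]: bad value
```

Emit:
carry_out(moves=[{"tx":23,"ty":-40,"tz":0,"rx":0,"ry":0,"rz":0.039,"grip":1},{"tx":23,"ty":-40,"tz":0,"rx":0,"ry":0,"rz":0.039,"grip":1},{"tx":23,"ty":-40,"tz":0,"rx":0,"ry":0,"rz":0.039,"grip":1},{"tx":23,"ty":-40,"tz":0,"rx":0,"ry":0,"rz":0.039,"grip":1},{"tx":23,"ty":-40,"tz":0,"rx":0,"ry":0,"rz":0.039,"grip":1},{"tx":23,"ty":-40,"tz":0,"rx":0,"ry":0,"rz":0.039,"grip":1},{"tx":23,"ty":-40,"tz":0,"rx":0,"ry":0,"rz":0.039,"grip":1},{"tx":23,"ty":-40,"tz":0,"rx":0,"ry":0,"rz":0.039,"grip":1},{"tx":23,"ty":-40,"tz":0,"rx":0,"ry":0,"rz":0.039,"grip":1},{"tx":23,"ty":-40,"tz":0,"rx":0,"ry":0,"rz":0.039,"grip":1}])

```text
t: 1.4
tcp_pos: [478.1, 199.5, 222.5]
eef_rot: [-0.0, -0.0, 1.0, 0.0]
contact_force: [0.4, -0.2, 0.6]
width: 86.9
finger_force: 0.0
```

Emit:
carry_out(moves=[{"tx":11,"ty":-35,"tz":0,"rx":0,"ry":0,"rz":0,"grip":1},{"tx":11,"ty":-35,"tz":0,"rx":0,"ry":0,"rz":0,"grip":1},{"tx":11,"ty":-35,"tz":0,"rx":0,"ry":0,"rz":0,"grip":1},{"tx":11,"ty":-35,"tz":0,"rx":0,"ry":0,"rz":0,"grip":1},{"tx":0,"ty":0,"tz":0,"rx":0,"ry":0,"rz":0,"grip":1}])

```text
t: 2.02
tcp_pos: [522.0, 57.7, 222.5]
eef_rot: [0.0, 0.003, 1.0, -0.0]
contact_force: [-0.7, 0.1, -0.6]
width: 87.1
finger_force: 0.0
```

```bash
python3 - <<'E'
from station import *
import cv2,pickle
s=snapshot("wrist");pickle.dump(s,open("w1.pkl","wb"));cv2.imwrite("pics/w1.png",s["frame"][:,:,::-1]);print(get_state()["tcp_pos"],s["pose"].round(2).tolist())
E
```

```text
[521.6524763   59.84225771 222.45271828] [[0.01, 0.96, 0.29, 440.7], [1.0, -0.0, -0.0, 57.84], [-0.0, 0.29, -0.96, 384.93], [0.0, 0.0, 0.0, 1.0]]
```

View pics/w1.png

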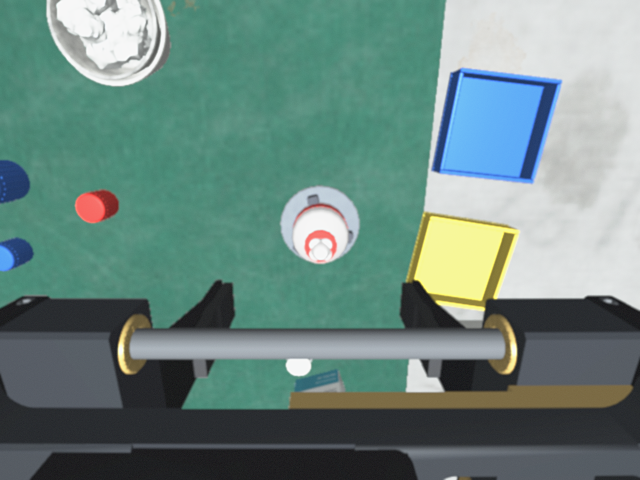

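The wrist view shows the collar at (321,243), the red cap at (97,206), the small blue cap at (13,255) and the blue bin at (497,125).

Emit:
carry_out(moves=[{"tx":5,"ty":-35,"tz":-7,"rx":0,"ry":0,"rz":0,"grip":1},{"tx":5,"ty":-35,"tz":-7,"rx":0,"ry":0,"rz":0,"grip":1},{"tx":5,"ty":-35,"tz":-7,"rx":0,"ry":0,"rz":0,"grip":1},{"tx":5,"ty":-35,"tz":-7,"rx":0,"ry":0,"rz":0,"grip":1},{"tx":5,"ty":-35,"tz":-7,"rx":0,"ry":0,"rz":0,"grip":1},{"tx":5,"ty":-35,"tz":-7,"rx":0,"ry":0,"rz":0,"grip":1},{"tx":5,"ty":-35,"tz":-7,"rx":0,"ry":0,"rz":0,"grip":1},{"tx":5,"ty":-35,"tz":-7,"rx":0,"ry":0,"rz":0,"grip":1},{"tx":5,"ty":-35,"tz":-7,"rx":0,"ry":0,"rz":0,"grip":1},{"tx":0,"ty":-40,"tz":-7,"rx":0,"ry":0,"rz":0,"grip":1}])

```text
t: 3.32
tcp_pos: [567.8, -292.7, 151.8]
eef_rot: [-0.0, -0.001, 1.0, 0.001]
contact_force: [0.8, -0.6, 0.1]
width: 86.8
finger_force: 0.0
```

Emit:
carry_out(moves=[{"tx":0,"ty":0,"tz":0,"rx":0,"ry":0,"rz":0,"grip":1},{"tx":0,"ty":0,"tz":0,"rx":0,"ry":0,"rz":0,"grip":1}])

```text
t: 3.58
tcp_pos: [567.1, -292.3, 152.1]
eef_rot: [-0.0, -0.0, 1.0, 0.001]
contact_force: [-0.1, 0.6, -0.7]
width: 87.2
finger_force: 0.0
```

```bash
python3 - <<'E'
from station import *
from h import *
import cv2,pickle
s=snapshot("wrist");pickle.dump(s,open("w2.pkl","wb"));cv2.imwrite("pics/w2.png",s["frame"][:,:,::-1]);print(get_state()["tcp_pos"],s["pose"].round(2).tolist())
d=pickle.load(open("s0.pkl","rb"));S,T=d["scene"],d["top"];w1=pickle.load(open("w1.pkl","rb"))
for n,c,p,a,b,w in(("red","red",(513,-184,15),(350,335),(384,275),(97,206)),("blue","blue",(569,-296,15),(413,368),(434,253),(13,255))):
    u=proj(s,p)[0]; m,st,ce=blob(s,c,u); print(n,"pred",u.round(),"blob",st,ce.round(1))
    O=[(S,c,a),(T,c,b),(s,c,u)]+([(w1,c,w)] if n=="red" else [])
    print(*fitcyl(O,p[:2]),*fitcyl(O,p[:2],True)); print("w2 only",*fitcyl([(s,c,u)],p[:2],True))
    # top-centre: triangulate is not used; print predicted sil
E
```

```text
[ 567.35607172 -291.93241641  152.35829928] [[-0.0, 0.96, 0.29, 485.87], [1.0, 0.0, 0.0, -292.98], [0.0, 0.29, -0.96, 314.6], [0.0, 0.0, 0.0, 1.0]]
red pred [443. 170.] blob [ 421  149   48   40 1512] [444.9 168. ]
[ 511.2 -184.3   14.8   32.9] [-0.9  1.2  0.4  0.   0.4 -0.2  0.3  0.5 -0.5 -0.1  0.3  0.5] [ 511.4 -184.2    0. ] [-0.8  1.6  1.1 -0.1  0.4  0.6 -0.4  0.5  1.1  0.9  0.2  1.5]
w2 only [ 511.  -183.9    0. ] [-0.1  0.   1.2]
blue pred [313. 233.] blob [ 294  211   37   41 1046] [312.4 232.6]
[ 567.2 -296.8   13.6   37.6] [-0.7  0.5  0.4 -0.3  0.3 -0.5 -0.1  0.6 -0. ] [ 568.5 -296.6    0. ] [-0.4  1.4  1.7 -0.7  0.1  0.9  0.2  0.5  3.1]
w2 only [ 568.  -296.8    0. ] [ 0.  -0.   3.1]
```

View pics/w2.png

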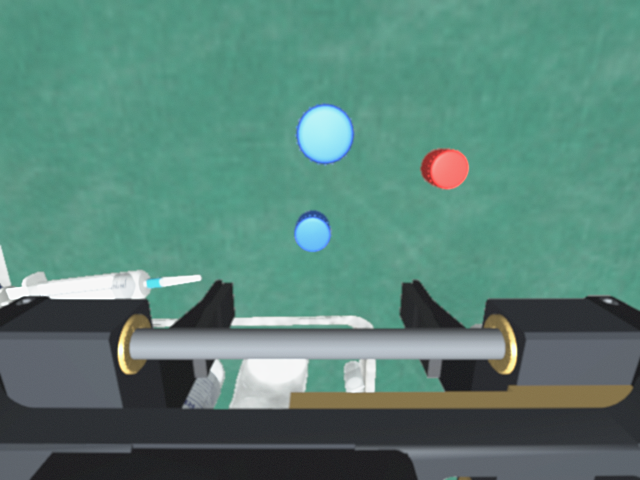

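The wrist view shows the target blue cap's top at (312,232), 37 px ≈ 32 mm wide; the decoy is at (325,133) and the red cap at (445,168). Descending onto the blue cap.

Emit:
carry_out(moves=[{"tx":1,"ty":-3.5,"tz":-30,"rx":0,"ry":0,"rz":0,"grip":1},{"tx":0,"ty":0,"tz":-40,"rx":0,"ry":0,"rz":0,"grip":1},{"tx":0,"ty":0,"tz":-40,"rx":0,"ry":0,"rz":0,"grip":1},{"tx":0,"ty":0,"tz":-25,"rx":0,"ry":0,"rz":0,"grip":1},{"tx":0,"ty":0,"tz":-11,"rx":0,"ry":0,"rz":0,"grip":1},{"tx":0,"ty":0,"tz":0,"rx":0,"ry":0,"rz":0,"grip":0},{"tx":0,"ty":0,"tz":0,"rx":0,"ry":0,"rz":0,"grip":0},{"tx":0,"ty":0,"tz":0,"rx":0,"ry":0,"rz":0,"grip":0},{"tx":0,"ty":0,"tz":0,"rx":0,"ry":0,"rz":0,"grip":0}], newtons=20)

```text
t: 4.75
tcp_pos: [568.0, -297.7, 7.2]
eef_rot: [0.0, 0.0, 1.0, -0.0]
contact_force: [-0.6, -0.2, 0.5]
width: 54.8
finger_force: 0.0
```

Emit:
carry_out(moves=[{"tx":0,"ty":0,"tz":0,"rx":0,"ry":0,"rz":0,"grip":0},{"tx":0,"ty":0,"tz":0,"rx":0,"ry":0,"rz":0,"grip":0}])

```text
t: 5.0
tcp_pos: [567.6, -297.6, 6.6]
eef_rot: [0.0, 0.0, 1.0, -0.0]
contact_force: [0.1, 0.5, 0.1]
width: 34.9
finger_force: 0.2
```

Emit:
carry_out(moves=[{"tx":0,"ty":0,"tz":0,"rx":0,"ry":0,"rz":0,"grip":0},{"tx":0,"ty":0,"tz":0,"rx":0,"ry":0,"rz":0,"grip":0},{"tx":0,"ty":0,"tz":0,"rx":0,"ry":0,"rz":0,"grip":0},{"tx":0,"ty":0,"tz":0,"rx":0,"ry":0,"rz":0,"grip":0}])

```text
t: 5.5
tcp_pos: [567.6, -297.5, 6.6]
eef_rot: [0.0, 0.0, 1.0, -0.0]
contact_force: [0.0, 0.7, 1.6]
width: 32.2
finger_force: 20.0
```

```bash
sed -i 's/else \[\*x0,0\]/else [*x0,5]/;s/diff_step=1e-2/diff_step=[1e-3,1e-3,.05]+[.05]*(not free_z)/' h.py; python3 - <<'E'
from h import *
import pickle
d=pickle.load(open("s0.pkl","rb"));S,T=d["scene"],d["top"];w1,w2=[pickle.load(open(f"w{i}.pkl","rb")) for i in(1,2)]
print(*fitcyl([(S,"red",(350,335)),(T,"red",(384,275)),(w1,"red",(97,206)),(w2,"red",(445,168))],(511,-184),True))
# collar: red blob extents near seat in each view
for n,s,u in(("S",S,(297,222)),("T",T,(272,255)),("w1",w1,(321,243))):
    m,st,c=blob(s,"red",u,25); h=cv2.convexHull(np.argwhere(m)[:,::-1].astype(np.int32)); print(n,st,c.round(1),[np.round(v,1) for v in cv2.fitEllipse(h)],proj(s,(536,59,85)).round(1))
m,st,ce=blob(w1,"blue",(497,125)); q=cv2.boxPoints(cv2.minAreaRect(cv2.findContours(m.astype(np.uint8),0,1)[0][0]));print([plane(w1,p,28)[:2].round(1).tolist() for p in q],plane(w1,q.mean(0),28).round(1))
E
```

```text
[ 511.3 -184.2    1.2] [-0.8  1.2  1.1 -0.   0.4  0.6  0.2  0.3  1.6  0.1  0.5  1.3]
S [289 221  16   9  86] [296.5 225.2] [array([296.7, 223.4]), array([11.2, 15.7]), np.float64(85.8)] [[295.4 224.2]]
T [264 247  16  15 109] [271.6 254.8] [array([271.4, 254.2]), array([14.4, 14.9]), np.float64(72.0)] [[272.1 254.5]]
w1 [304 230  33  27 350] [320.4 240.2] [array([320.2, 245.5]), array([31.5, 32.6]), np.float64(83.4)] [[319.2 245.2]]
[[475.8, 174.9], [376.1, 177.9], [388.4, 291.7], [490.7, 298.8]] [430.6 235.3  28. ]
```

Emit:
carry_out(moves=[{"tx":0,"ty":0,"tz":25,"rx":0,"ry":0,"rz":0,"grip":0},{"tx":0,"ty":0,"tz":45,"rx":0,"ry":0,"rz":0,"grip":0},{"tx":0,"ty":0,"tz":45,"rx":0,"ry":0,"rz":0,"grip":0},{"tx":0,"ty":0,"tz":45,"rx":0,"ry":0,"rz":0,"grip":0},{"tx":0,"ty":20,"tz":20,"rx":0,"ry":0,"rz":0,"grip":0},{"tx":-10,"ty":40,"tz":0,"rx":0,"ry":0,"rz":0,"grip":0},{"tx":-10,"ty":40,"tz":0,"rx":0,"ry":0,"rz":0,"grip":0},{"tx":-10,"ty":40,"tz":0,"rx":0,"ry":0,"rz":0,"grip":0},{"tx":-10,"ty":40,"tz":0,"rx":0,"ry":0,"rz":0,"grip":0},{"tx":-10,"ty":40,"tz":0,"rx":0,"ry":0,"rz":0,"grip":0}])

```text
t: 6.75
tcp_pos: [517.1, -76.3, 186.5]
eef_rot: [0.0, 0.0, 1.0, 0.0]
contact_force: [0.8, 0.5, 0.2]
width: 31.9
finger_force: 20.0
```

Emit:
carry_out(moves=[{"tx":-10,"ty":40,"tz":0,"rx":0,"ry":0,"rz":0,"grip":0},{"tx":-10,"ty":40,"tz":0,"rx":0,"ry":0,"rz":0,"grip":0},{"tx":-10,"ty":40,"tz":0,"rx":0,"ry":0,"rz":0,"grip":0},{"tx":-10,"ty":40,"tz":0,"rx":0,"ry":0,"rz":0,"grip":0},{"tx":-10,"ty":40,"tz":0,"rx":0,"ry":0,"rz":0,"grip":0},{"tx":-10,"ty":40,"tz":0,"rx":0,"ry":0,"rz":0,"grip":0},{"tx":-10,"ty":40,"tz":0,"rx":0,"ry":0,"rz":0,"grip":0},{"tx":-10,"ty":33,"tz":0,"rx":0,"ry":0,"rz":0,"grip":0},{"tx":-6,"ty":0,"tz":0,"rx":0,"ry":0,"rz":0,"grip":0},{"tx":0,"ty":0,"tz":0,"rx":0,"ry":0,"rz":0,"grip":0}])

```text
t: 8.0
tcp_pos: [431.5, 234.7, 186.5]
eef_rot: [-0.0, 0.001, 1.0, -0.0]
contact_force: [-0.9, -0.1, -0.1]
width: 32.3
finger_force: 20.0
```

```bash
python3 - <<'E'
from station import *
import cv2,pickle
s=snapshot("wrist");pickle.dump(s,open("w3.pkl","wb"));cv2.imwrite("pics/w3.png",s["frame"][:,:,::-1]);print(get_state()["tcp_pos"],s["pose"].round(2).tolist())
E
```

```text
[431.90858109 234.34446917 186.57072886] [[0.0, 0.96, 0.29, 350.19], [1.0, -0.0, -0.0, 234.4], [-0.0, 0.29, -0.96, 348.87], [0.0, 0.0, 0.0, 1.0]]
```

View pics/w3.png

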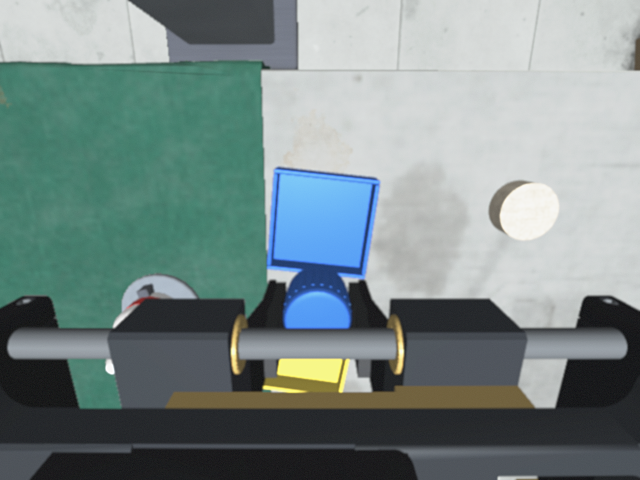

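The wrist view shows the blue cap held upright at (317,310) and the empty blue bin with its centre at (323,222), i.e. world about (430,238).

Emit:
carry_out(moves=[{"tx":-2,"ty":3,"tz":-40,"rx":0,"ry":0,"rz":0,"grip":0},{"tx":0,"ty":0,"tz":-45,"rx":0,"ry":0,"rz":0,"grip":0},{"tx":0,"ty":0,"tz":-45,"rx":0,"ry":0,"rz":0,"grip":0},{"tx":0,"ty":0,"tz":-30,"rx":0,"ry":0,"rz":0,"grip":0},{"tx":0,"ty":0,"tz":-10,"rx":0,"ry":0,"rz":0,"grip":0},{"tx":0,"ty":0,"tz":-4,"rx":0,"ry":0,"rz":0,"grip":0},{"tx":0,"ty":0,"tz":0,"rx":0,"ry":0,"rz":0,"grip":0}])

```text
t: 8.93
tcp_pos: [430.3, 238.6, 13.4]
eef_rot: [0.001, 0.001, 1.0, 0.0]
contact_force: [0.5, 0.3, -0.4]
width: 31.8
finger_force: 20.0
```

Emit:
carry_out(moves=[{"tx":0,"ty":0,"tz":0,"rx":0,"ry":0,"rz":0,"grip":0.55},{"tx":0,"ty":0,"tz":0,"rx":0,"ry":0,"rz":0,"grip":0.55},{"tx":0,"ty":0,"tz":0,"rx":0,"ry":0,"rz":0,"grip":0.55},{"tx":0,"ty":0,"tz":0,"rx":0,"ry":0,"rz":0,"grip":0.55}])

```text
t: 9.43
tcp_pos: [429.6, 238.5, 12.7]
eef_rot: [0.0, 0.0, 1.0, 0.0]
contact_force: [-0.2, 0.4, 0.1]
width: 47.5
finger_force: 0.0
```

Emit:
carry_out(moves=[{"tx":0,"ty":0,"tz":15,"rx":0,"ry":0,"rz":0,"grip":0.55},{"tx":0,"ty":0,"tz":35,"rx":0,"ry":0,"rz":0,"grip":0.55},{"tx":0,"ty":0,"tz":45,"rx":0,"ry":0,"rz":0,"grip":0.8},{"tx":0,"ty":0,"tz":45,"rx":0,"ry":0,"rz":0,"grip":1},{"tx":8,"ty":-20,"tz":35,"rx":0,"ry":0,"rz":0,"grip":1},{"tx":16,"ty":-35,"tz":0,"rx":0,"ry":0,"rz":0,"grip":1},{"tx":16,"ty":-40,"tz":0,"rx":0,"ry":0,"rz":0,"grip":1},{"tx":16,"ty":-40,"tz":0,"rx":0,"ry":0,"rz":0,"grip":1},{"tx":16,"ty":-40,"tz":0,"rx":0,"ry":0,"rz":0,"grip":1},{"tx":16,"ty":-5,"tz":0,"rx":0,"ry":0,"rz":0,"grip":1}])

```text
t: 10.68
tcp_pos: [518.3, 55.1, 188.9]
eef_rot: [0.001, 0.003, 1.0, 0.0]
contact_force: [0.5, 0.5, -0.8]
width: 87.1
finger_force: 0.0
```

Emit:
carry_out(moves=[{"tx":0,"ty":0,"tz":0,"rx":0,"ry":0,"rz":0,"grip":1},{"tx":0,"ty":0,"tz":0,"rx":0,"ry":0,"rz":0,"grip":1}])

```text
t: 10.92
tcp_pos: [517.1, 59.7, 187.6]
eef_rot: [-0.0, -0.0, 1.0, 0.0]
contact_force: [0.1, 0.0, -0.5]
width: 87.1
finger_force: 0.0
```

```bash
python3 - <<'E'
from station import *
from h import *
import pickle
s=snapshot("wrist");S=snapshot("scene");pickle.dump((s,S),open("w4.pkl","wb"))
def crop(s,x,y,w,h,k): return cv2.resize(s["frame"][y:y+h,x:x+w,::-1],None,fx=k,fy=k,interpolation=cv2.INTER_CUBIC)
u=proj(s,(536,59,85))[0];print(get_state()["tcp_pos"],s["pose"][:3,3],u)
x,y=int(u[0])-33,int(u[1])-33;print(x,y)
cv2.imwrite("pics/c4.png",np.hstack([crop(s,x,y,66,66,6),crop(S,185,170,66,66,6)]))
m,st,c=blob(s,"red",u,40);h=cv2.convexHull(np.argwhere(m)[:,::-1].astype(np.int32));e=cv2.fitEllipse(h);print(st,c,e,plane(s,e[0],85))
E
```

```text
[517.05951421  59.62841631 187.56180234] [435.8787344   59.17968156 350.08015242] [316.67742827 263.75624041]
283 230
[300 247  37  31 465] [317.88387097 258.6172043 ] ((317.843505859375, 264.29791259765625), (35.548927307128906, 36.618812561035156), 89.63288116455078) [536.47678233  59.96560401  85.        ]
```

View pics/c4.png

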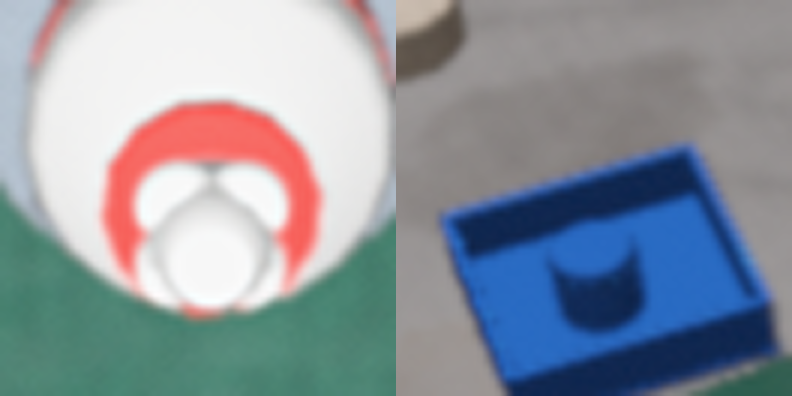

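The bottle crop shows the red collar centred near (318,264) in the wrist view, giving the seat at about (536.4, 60.0); the scene crop shows the blue cap standing in the blue bin.

Emit:
carry_out(moves=[{"tx":-1,"ty":-20,"tz":0,"rx":0,"ry":0,"rz":0,"grip":1},{"tx":-1,"ty":-40,"tz":0,"rx":0,"ry":0,"rz":0,"grip":1},{"tx":-1,"ty":-40,"tz":0,"rx":0,"ry":0,"rz":0,"grip":1},{"tx":-1,"ty":-40,"tz":0,"rx":0,"ry":0,"rz":0,"grip":1},{"tx":-1,"ty":-40,"tz":0,"rx":0,"ry":0,"rz":0,"grip":1},{"tx":-1,"ty":-40,"tz":-20,"rx":0,"ry":0,"rz":0,"grip":1},{"tx":0,"ty":-24,"tz":-30,"rx":0,"ry":0,"rz":0,"grip":1},{"tx":0,"ty":0,"tz":-15,"rx":0,"ry":0,"rz":0,"grip":1},{"tx":0,"ty":0,"tz":0,"rx":0,"ry":0,"rz":0,"grip":1},{"tx":0,"ty":0,"tz":0,"rx":0,"ry":0,"rz":0,"grip":1}])

```text
t: 12.28
tcp_pos: [512.2, -184.7, 123.4]
eef_rot: [0.001, -0.0, 1.0, 0.0]
contact_force: [0.0, -0.5, -0.3]
width: 87.3
finger_force: 0.0
```

```bash
python3 - <<'E'
from station import *
from h import *
import pickle
s=snapshot("wrist");pickle.dump(s,open("w5.pkl","wb"));w2=pickle.load(open("w2.pkl","rb"))
u=proj(s,(511,-184,15))[0];print([get_state()["tcp_pos"].round(1) for _ in range(3)],s["pose"][:3,3],u)
m,st,c=blob(s,"red",u,40);print(st,c);print(*fitcyl([(s,"red",u)],(511,-184),True),*fitcyl([(s,"red",u),(w2,"red",(445,168))],(511,-184),True))
E
```

```text
[array([ 512.4, -184.7,  123.5]), array([ 512.4, -184.7,  123.5]), array([ 512.4, -184.7,  123.5])] [ 430.72890015 -185.2237616   285.73610653] [318.3969518  238.27630196]
[ 298  217   41   46 1471] [318.15975527 239.86811693]
[ 513.3 -184.2   -6.4] [-0.  0.  0.] [ 511.3 -183.9   -0.9] [ 0.4 -0.3  0.8 -0.4  0.3  1. ]
```

Emit:
carry_out(moves=[{"tx":-1,"ty":0.5,"tz":-35,"rx":0,"ry":0,"rz":0,"grip":1},{"tx":0,"ty":0,"tz":-40,"rx":0,"ry":0,"rz":0,"grip":1},{"tx":0,"ty":0,"tz":-30,"rx":0,"ry":0,"rz":0,"grip":1},{"tx":0,"ty":0,"tz":-14,"rx":0,"ry":0,"rz":0,"grip":1},{"tx":0,"ty":0,"tz":0,"rx":0,"ry":0,"rz":0,"grip":0},{"tx":0,"ty":0,"tz":0,"rx":0,"ry":0,"rz":0,"grip":0},{"tx":0,"ty":0,"tz":0,"rx":0,"ry":0,"rz":0,"grip":0},{"tx":0,"ty":0,"tz":0,"rx":0,"ry":0,"rz":0,"grip":0},{"tx":0,"ty":0,"tz":0,"rx":0,"ry":0,"rz":0,"grip":0},{"tx":0,"ty":0,"tz":0,"rx":0,"ry":0,"rz":0,"grip":0}], newtons=45)

```text
t: 13.58
tcp_pos: [510.6, -185.1, 3.6]
eef_rot: [0.0, 0.0, 1.0, -0.0]
contact_force: [0.6, 0.4, -0.2]
width: 34.9
finger_force: 0.0
```

Emit:
carry_out(moves=[{"tx":0,"ty":0,"tz":0,"rx":0,"ry":0,"rz":0,"grip":0},{"tx":0,"ty":0,"tz":0,"rx":0,"ry":0,"rz":0,"grip":0},{"tx":0,"ty":0,"tz":0,"rx":0,"ry":0,"rz":0,"grip":0}])

```text
t: 13.95
tcp_pos: [510.6, -185.0, 3.6]
eef_rot: [-0.0, 0.0, 1.0, 0.0]
contact_force: [-0.2, 1.3, 2.1]
width: 31.8
finger_force: 45.0
```

Emit:
carry_out(moves=[{"tx":0,"ty":0,"tz":25,"rx":0,"ry":0,"rz":0,"grip":0},{"tx":0,"ty":0,"tz":45,"rx":0,"ry":0,"rz":0,"grip":0},{"tx":0,"ty":0,"tz":45,"rx":0,"ry":0,"rz":0,"grip":0},{"tx":2,"ty":25,"tz":20,"rx":0,"ry":0,"rz":0,"grip":0},{"tx":5,"ty":40,"tz":0,"rx":0,"ry":0,"rz":0,"grip":0},{"tx":5,"ty":40,"tz":0,"rx":0,"ry":0,"rz":0,"grip":0},{"tx":5,"ty":40,"tz":0,"rx":0,"ry":0,"rz":0,"grip":0},{"tx":5,"ty":40,"tz":0,"rx":0,"ry":0,"rz":0,"grip":0},{"tx":4,"ty":40,"tz":0,"rx":0,"ry":0,"rz":0,"grip":0},{"tx":0,"ty":20,"tz":0,"rx":0,"ry":0,"rz":0,"grip":0}])

```text
t: 15.2
tcp_pos: [536.5, 62.6, 138.3]
eef_rot: [-0.0, -0.001, 1.0, 0.0]
contact_force: [-0.9, -0.6, -1.1]
width: 31.4
finger_force: 45.0
```

Emit:
carry_out(moves=[{"tx":0,"ty":0,"tz":0,"rx":0,"ry":0,"rz":0,"grip":0},{"tx":0,"ty":0,"tz":0,"rx":0,"ry":0,"rz":0,"grip":0}])

```text
t: 15.45
tcp_pos: [536.5, 58.6, 138.5]
eef_rot: [-0.0, 0.001, 1.0, -0.0]
contact_force: [-0.0, 0.1, -0.7]
width: 31.7
finger_force: 45.0
```

```bash
python3 - <<'E'
from station import *
from h import *
import pickle
s=snapshot("wrist");S=snapshot("scene");T=snapshot("top");pickle.dump((s,S,T),open("w6.pkl","wb"))
p=get_state()["tcp_pos"];print(p.round(2),s["pose"][:3,3])
q=p+[0,0,-3.6+15]
for n,v in(("s",s),("S",S),("T",T)):
    u=proj(v,q)[0]; m,st,c=blob(v,"red",u,40); print(n,u.round(1),st,c.round(1),sil(v,p[0],p[1],16,30,p[2]-3.6).round(1),np.sqrt(m.sum()).round(1))
def crop(s,u,k=6): x,y=int(u[0])-33,int(u[1])-33;return cv2.resize(s["frame"][max(y,0):y+66,x:x+66,::-1],(396,396),interpolation=cv2.INTER_CUBIC)
cv2.imwrite("pics/c6.png",np.hstack([cv2.resize(s["frame"][180:360,230:410,::-1],(396,396)),crop(S,(297,205))]))
E
```

```text
[536.63  58.63 138.6 ] [455.23771466  58.46100288 300.88854705]
s [317.8 310.1] [ 282  242   71   87 3978] [317.4 295.6] [317.9 313.8  70.6] 63.1
S [293.8 199.4] [286 192   9  18 113] [290.7 199.7] [293.7 199.3  18.5] 10.6Traceback (most recent call last):
  File "<stdin>", line 8, in <module>
  File "h.py", line 20, in blob
    k=min(k,key=lambda i:np.hypot(*(c[i]-uv)));return L==k,st[k],c[k]
ValueError: min() iterable argument is empty
```

```bash
python3 - <<'E'
from h import *
import pickle
s,S,T=pickle.load(open("w6.pkl","rb"))
a=np.linspace(0,2*np.pi,90)
for dx in(-2,0,2):
    P=proj(s,[[536.6+dx+16*np.cos(t),58.6+16*np.sin(t),135+z] for z in(0,30) for t in a]);print(dx,P.min(0).round(1),P.max(0).round(1))
o=cv2.resize(s["frame"][200:380,220:420,::-1],(440,396));
cv2.imwrite("pics/c6.png",np.hstack([o,cv2.resize(S["frame"][172:238,264:324,::-1],(360,396),interpolation=cv2.INTER_CUBIC)]))
E
```

```text
-2 [282.1 264.9] [353.5 352.9]
0 [282.3 268.5] [353.4 356.6]
2 [282.4 272.1] [353.3 360.3]
```

View pics/c6.png

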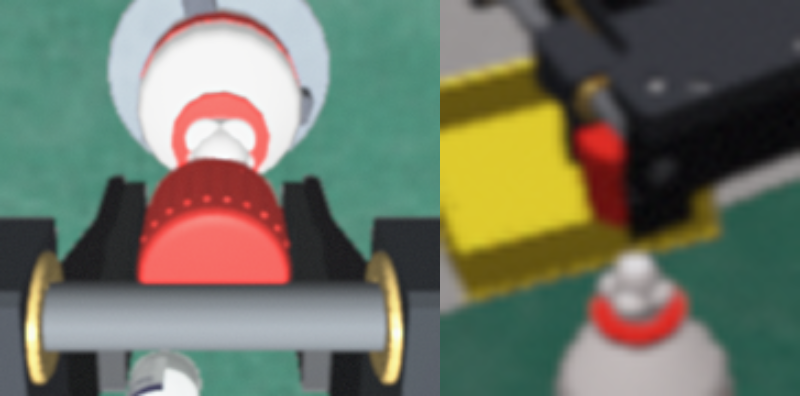

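The left crop shows the held red cap, its near rim at about row 271, just behind/above the white neck; the right one shows the cap above the bottle in the scene view.

```bash
python3 - <<'E'
from h import *
import pickle
s,S,T=pickle.load(open("w6.pkl","rb"));s4=pickle.load(open("w4.pkl","rb"))[0]
print(s["frame"][238:280,318].tolist())
a=np.linspace(0,2*np.pi,90)
for x in(535,536.5,538): 
  print(x,[proj(v,[[x+15.5*np.cos(t),60+15.5*np.sin(t),85] for t in a]).min(0).round(1).tolist() for v in(s,s4)],
   [proj(s,[[x+16*np.cos(t),58.6+16*np.sin(t),z] for t in a])[:,1].min().round(1) for z in(133,135,137)])
f=s["frame"].astype(int);R=(f[...,0]-f[...,1:].max(2)>50);print([ (r,np.flatnonzero(R[r,230:410])[[0,-1]]+230) for r in(280,290,300,310)])
E
```

```text
[[247, 247, 247], [247, 248, 248], [247, 251, 251], [230, 227, 226], [225, 134, 131], [249, 105, 99], [248, 118, 111], [247, 122, 115], [247, 120, 114], [247, 120, 113], [247, 119, 112], [247, 118, 111], [247, 119, 113], [248, 117, 111], [250, 131, 126], [241, 151, 150], [195, 171, 170], [196, 200, 199], [227, 229, 228], [239, 239, 239], [234, 234, 233], [220, 220, 219], [214, 214, 214], [219, 219, 218], [227, 227, 227], [234, 234, 233], [238, 238, 238], [242, 242, 242], [244, 244, 244], [246, 246, 246], [247, 247, 247], [248, 249, 249], [251, 254, 254], [235, 223, 225], [168, 114, 114], [143, 50, 48], [144, 43, 40], [145, 46, 42], [148, 49, 47], [147, 47, 44], [147, 48, 45], [147, 48, 44]]
535 [[296.7, 239.0], [299.1, 244.7]] [np.float64(264.3), np.float64(265.6), np.float64(267.0)]
536.5 [[296.7, 241.2], [299.2, 246.5]] [np.float64(266.9), np.float64(268.3), np.float64(269.8)]
538 [[296.8, 243.4], [299.2, 248.3]] [np.float64(269.6), np.float64(271.0), np.float64(272.5)]
[(280, array([296, 338])), (290, array([289, 344])), (300, array([286, 348])), (310, array([284, 351]))]
```

Emit:
carry_out(moves=[{"tx":-1.2,"ty":1.4,"tz":-10,"rx":0,"ry":0,"rz":0,"grip":0},{"tx":0,"ty":0,"tz":-14,"rx":0,"ry":0,"rz":0,"grip":0},{"tx":0,"ty":0,"tz":-3,"rx":0,"ry":0,"rz":0,"grip":0},{"tx":0,"ty":0,"tz":-3,"rx":0,"ry":0,"rz":0,"grip":0},{"tx":0,"ty":0,"tz":-2,"rx":0,"ry":0,"rz":0,"grip":0},{"tx":0,"ty":0,"tz":0,"rx":0,"ry":0,"rz":0,"grip":0}], newtons=60)

```text
t: 16.35
tcp_pos: [535.5, 61.4, 106.6]
eef_rot: [0.0, 0.0, 1.0, 0.0]
contact_force: [-0.7, -0.5, -1.6]
width: 31.1
finger_force: 60.0
```

Emit:
carry_out(moves=[{"tx":0,"ty":0,"tz":-2,"rx":0,"ry":0,"rz":0,"grip":0},{"tx":0,"ty":0,"tz":-1,"rx":0,"ry":0,"rz":0,"grip":0},{"tx":0,"ty":0,"tz":0,"rx":0,"ry":0,"rz":0,"grip":0}])

```text
t: 16.73
tcp_pos: [535.4, 61.4, 103.5]
eef_rot: [-0.0, 0.0, 1.0, -0.0]
contact_force: [-0.7, 0.5, -0.3]
width: 31.1
finger_force: 60.0
```

```bash
python3 - <<'E'
from station import *
from h import *
s=snapshot("wrist");g=get_state();print(g["tcp_pos"],g["contact_force"],g["torque"],s["pose"][:3,3])
a=np.linspace(0,2*np.pi,90);y=s["pose"][1,3]
f=s["frame"].astype(int);print([(r,f[r,318].tolist()) for r in range(250,300,2)])
print([proj(s,[[x+15.5*np.cos(t),60+15.5*np.sin(t),85] for t in a])[:,1].min().round(1) for x in(535,537)])
R=(f[...,0]-f[...,1:].max(2)>50);print([(r,np.flatnonzero(R[r,230:410])[[0,-1]]+230) for r in(266,270,274,278,282,290,300,310)])
E
```

```text
[535.41202136  61.35567167 103.55526206] [-0.41857211 -0.41975373  0.64210893] [0.02162791 0.01941821 0.04268124] [454.04294398  60.9866444  265.91915401]
[(250, [247, 247, 247]), (252, [247, 247, 247]), (254, [247, 247, 247]), (256, [247, 247, 247]), (258, [247, 247, 247]), (260, [241, 239, 238]), (262, [218, 90, 88]), (264, [249, 117, 111]), (266, [247, 119, 112]), (268, [247, 117, 111]), (270, [252, 97, 92]), (272, [167, 52, 50]), (274, [147, 47, 46]), (276, [150, 49, 46]), (278, [152, 49, 47]), (280, [152, 50, 48]), (282, [154, 50, 48]), (284, [152, 50, 46]), (286, [153, 47, 44]), (288, [155, 50, 48]), (290, [154, 48, 46]), (292, [159, 51, 50]), (294, [198, 60, 57]), (296, [240, 77, 72]), (298, [248, 131, 124])]
[np.float64(258.8), np.float64(262.2)]
[(266, array([300, 331])), (270, array([296, 335])), (274, array([293, 338])), (278, array([291, 339])), (282, array([291, 340])), (290, array([290, 344])), (300, array([286, 348])), (310, array([284, 351]))]
```

Emit:
carry_out(moves=[{"tx":-0.4,"ty":-1.0,"tz":0,"rx":0,"ry":0,"rz":0,"grip":0},{"tx":0,"ty":0,"tz":0,"rx":0,"ry":0,"rz":0,"grip":0},{"tx":0,"ty":0,"tz":0,"rx":0,"ry":0,"rz":0,"grip":0}])

```text
t: 17.15
tcp_pos: [535.0, 60.4, 103.6]
eef_rot: [0.0, 0.0, 1.0, 0.0]
contact_force: [0.4, -0.5, 0.2]
width: 31.3
finger_force: 60.0
```

Emit:
carry_out(moves=[{"tx":0,"ty":0,"tz":-1,"rx":0,"ry":0,"rz":0,"grip":0},{"tx":0,"ty":0,"tz":-1,"rx":0,"ry":0,"rz":0,"grip":0},{"tx":0,"ty":0,"tz":0,"rx":0,"ry":0,"rz":0,"grip":0}])

```text
t: 17.52
tcp_pos: [535.0, 60.4, 101.4]
eef_rot: [-0.0, 0.0, 1.0, -0.0]
contact_force: [0.5, 0.5, -0.8]
width: 31.5
finger_force: 60.0
```

Emit:
carry_out(moves=[{"tx":0,"ty":0,"tz":-1,"rx":0,"ry":0,"rz":0,"grip":0},{"tx":0,"ty":0,"tz":-1,"rx":0,"ry":0,"rz":0,"grip":0},{"tx":0,"ty":0,"tz":0,"rx":0,"ry":0,"rz":0,"grip":0}])

```text
t: 17.9
tcp_pos: [535.7, 60.4, 99.9]
eef_rot: [0.001, 0.0, 1.0, 0.0]
contact_force: [1.5, -0.3, 2.2]
width: 31.3
finger_force: 60.0
```

Emit:
carry_out(moves=[{"tx":0,"ty":0,"tz":-1,"rx":0,"ry":0,"rz":0,"grip":0},{"tx":0,"ty":0,"tz":-1,"rx":0,"ry":0,"rz":0,"grip":0},{"tx":0,"ty":0,"tz":0,"rx":0,"ry":0,"rz":0,"grip":0}])

```text
t: 18.27
tcp_pos: [536.2, 60.5, 98.5]
eef_rot: [0.001, 0.0, 1.0, 0.0]
contact_force: [3.1, 0.5, 7.2]
width: 31.3
finger_force: 60.0
```

Emit:
carry_out(moves=[{"tx":1.2,"ty":0,"tz":-1,"rx":0,"ry":0,"rz":0,"grip":0},{"tx":0,"ty":0,"tz":-1,"rx":0,"ry":0,"rz":0,"grip":0},{"tx":0,"ty":0,"tz":0,"rx":0,"ry":0,"rz":0,"grip":0}])

```text
t: 18.65
tcp_pos: [536.6, 60.5, 96.1]
eef_rot: [0.0, 0.0, 1.0, 0.0]
contact_force: [0.9, -0.6, 5.5]
width: 31.0
finger_force: 60.0
```

Emit:
carry_out(moves=[{"tx":0,"ty":0,"tz":-1,"rx":0,"ry":0,"rz":0,"grip":0},{"tx":0,"ty":0,"tz":-1,"rx":0,"ry":0,"rz":0,"grip":0},{"tx":0,"ty":0,"tz":0,"rx":0,"ry":0,"rz":0,"grip":0}])

```text
t: 19.02
tcp_pos: [536.1, 60.4, 93.0]
eef_rot: [-0.0, 0.0, 1.0, -0.0]
contact_force: [5.4, -0.1, -5.9]
width: 31.3
finger_force: 60.0
```

Emit:
carry_out(moves=[{"tx":0,"ty":0,"tz":-1,"rx":0,"ry":0,"rz":0,"grip":0},{"tx":0,"ty":0,"tz":-1,"rx":0,"ry":0,"rz":0,"grip":0},{"tx":0,"ty":0,"tz":0,"rx":0,"ry":0,"rz":0,"grip":0}])

```text
t: 19.4
tcp_pos: [535.9, 60.3, 90.9]
eef_rot: [-0.0, 0.0, 1.0, -0.0]
contact_force: [5.0, 0.9, -8.9]
width: 31.2
finger_force: 60.0
```

Emit:
carry_out(moves=[{"tx":0,"ty":0,"tz":-1,"rx":0,"ry":0,"rz":0,"grip":0},{"tx":0,"ty":0,"tz":0,"rx":0,"ry":0,"rz":0,"grip":0}])

```text
t: 19.65
tcp_pos: [535.9, 60.3, 90.3]
eef_rot: [-0.0, 0.0, 1.0, -0.0]
contact_force: [3.3, 0.3, -6.4]
width: 31.6
finger_force: 60.0
```

Emit:
carry_out(moves=[{"tx":0,"ty":0,"tz":-1,"rx":0,"ry":0,"rz":0,"grip":0},{"tx":0,"ty":0,"tz":-1,"rx":0,"ry":0,"rz":0,"grip":0},{"tx":0,"ty":0,"tz":0,"rx":0,"ry":0,"rz":0,"grip":0}])

```text
t: 20.02
tcp_pos: [536.0, 60.3, 88.6]
eef_rot: [-0.0, 0.0, 1.0, 0.0]
contact_force: [-0.1, 0.7, -0.6]
width: 31.4
finger_force: 60.0
```

Emit:
carry_out(moves=[{"tx":0,"ty":0,"tz":-0.5,"rx":0,"ry":0,"rz":0,"grip":0},{"tx":0,"ty":0,"tz":-0.5,"rx":0,"ry":0,"rz":0,"grip":0},{"tx":0,"ty":0,"tz":0,"rx":0,"ry":0,"rz":0,"grip":0}])

```text
t: 20.4
tcp_pos: [536.2, 60.3, 88.5]
eef_rot: [-0.0, 0.001, 1.0, 0.0]
contact_force: [-5.5, -1.4, 11.7]
width: 31.3
finger_force: 60.0
```

Emit:
carry_out(moves=[{"tx":-0.6,"ty":0,"tz":0,"rx":0,"ry":0,"rz":0,"grip":0},{"tx":0,"ty":0,"tz":0,"rx":0,"ry":0,"rz":0,"grip":0},{"tx":0,"ty":0,"tz":0,"rx":0,"ry":0,"rz":0,"grip":0},{"tx":0,"ty":0,"tz":0,"rx":0,"ry":0,"rz":0,"grip":0}])

```text
t: 20.9
tcp_pos: [536.1, 60.3, 88.5]
eef_rot: [0.0, 0.001, 1.0, 0.0]
contact_force: [-2.0, -0.3, 8.3]
width: 31.3
finger_force: 60.0
```

```bash
python3 - <<'E'
from station import *
from h import *
S=snapshot("scene");s=snapshot("wrist");T=snapshot("top");g=get_state();print(g["tcp_pos"],g["contact_force"],g["torque"])
cv2.imwrite("pics/c7.png",np.vstack([np.hstack([cv2.resize(s["frame"][200:380,220:420,::-1],(400,360)),cv2.resize(S["frame"][170:270,180:291,::-1],(400,360))]),np.hstack([cv2.resize(S["frame"][190:250,260:360,::-1],(400,240)),cv2.resize(S["frame"][200:290,340:490,::-1],(400,240))])]))
E
```

```text
[536.11202351  60.29952582  88.55457021] [-2.08679983 -1.32067968  8.92350134] [-0.12248123  0.54616908  0.02104227]
```

View pics/c7.png

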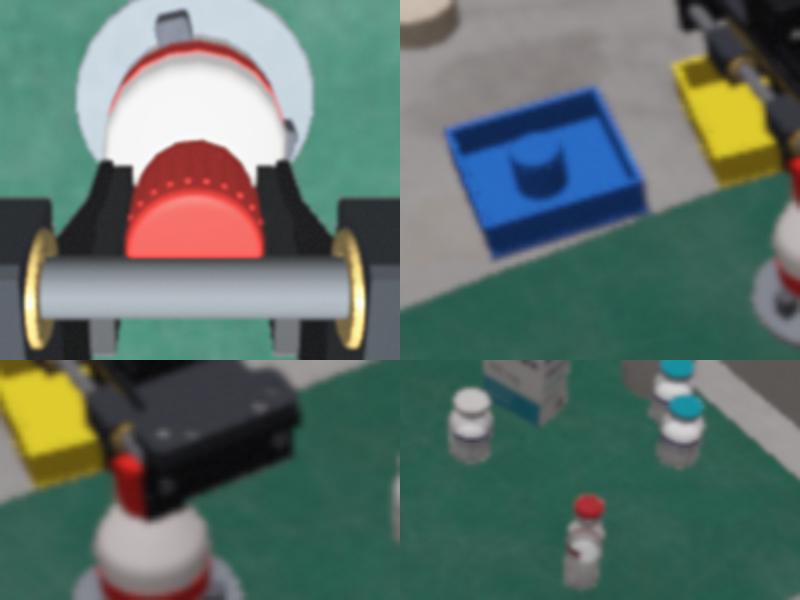

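The pictures show the cap right down on the bottle's shoulder with the collar covered, the blue cap standing in its bin and both vials upright. I'll add a little force and hold it.

Emit:
carry_out(moves=[{"tx":-0.3,"ty":0,"tz":-0.3,"rx":0,"ry":0,"rz":0,"grip":0},{"tx":0,"ty":0,"tz":0,"rx":0,"ry":0,"rz":0,"grip":0},{"tx":0,"ty":0,"tz":0,"rx":0,"ry":0,"rz":0,"grip":0},{"tx":0,"ty":0,"tz":0,"rx":0,"ry":0,"rz":0,"grip":0},{"tx":0,"ty":0,"tz":0,"rx":0,"ry":0,"rz":0,"grip":0}])

```text
t: 21.68
tcp_pos: [536.1, 60.3, 88.5]
eef_rot: [0.001, 0.001, 1.0, 0.0]
contact_force: [-2.0, -0.3, 11.3]
width: 31.3
finger_force: 60.0
```

Emit:
carry_out(moves=[{"tx":0,"ty":0,"tz":0,"rx":0,"ry":0,"rz":0,"grip":0},{"tx":0,"ty":0,"tz":0,"rx":0,"ry":0,"rz":0,"grip":0},{"tx":0,"ty":0,"tz":0,"rx":0,"ry":0,"rz":0,"grip":0},{"tx":0,"ty":0,"tz":0,"rx":0,"ry":0,"rz":0,"grip":0}])

```text
t: 22.18
tcp_pos: [536.1, 60.3, 88.5]
eef_rot: [0.001, 0.001, 1.0, 0.0]
contact_force: [-2.6, -0.6, 11.1]
width: 31.4
finger_force: 60.0
```

Steady at about 11 N. Handing in.

```bash
python3 -c "
from station import order;print(order.job_done())"
```

```text
the job is handed in; nothing more can be done
None
```

The job is handed in: the blue cap was put in the blue bin first, then the red cap was pressed onto the bottle until it snapped and sat on the collar; it is still gripped and pressed down at about 11 N, and both vials stood upright in the last picture.

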